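Stow the storage tins in the pantry rack and shut its gate

ROBOT

A 7-joint arm with a two-finger parallel gripper is mounted at the origin on the work surface. World frame = base frame: x ahead of the robot, y to its left, z up, the work surface at z = 0. Lengths are in m, angles in rad, forces in N, time in s.
With the tool pointing down it reaches from about 0.425 to 0.925 m from the base axis. Payload 6.8 kg.
Tool frame: the origin (TCP) lies at the very end of the fingers, on their centre line; the grasp point (between the pads) lies bot.tcp_to_grasp behind it (bot.tcp_to_grasp is the distance from the TCP to the grasp point, in m); z points along the fingers, y is the line along which they close (so a half turn about z gives the same grasp; the last joint's range is limited). The gripper opens to 85 mm and grips with 20 to 120 N. Pads are 22 mm wide; open, the fingers measure 114 mm over their backs; the gripper's body (76 mm by 85 mm) begins 54 mm behind the grasp point. The pads swing forward as they close: fully open they stand 13 mm farther back than shut.
Start: joints at [1.148, 0.477, 0.022, 1.555, -0.011, 1.109, -0.083], TCP at [0.209, -0.642, 0.231] pointing down, gripper open.
Joint ranges: [-2.96, 2.96], [-0.34, 2.1], [-1.41, 1.46], [0.24, 2.44], [-1.37, 4.51], [0.17, 1.92], [-2.96, 2.96]. Speed limits (rad/s): [2.39, 2.39, 3.14, 3.14, 3.14, 3.14, 3.14].

INTERFACE

Orientations are given as a unit quaternion [w, x, y, z].
In Python, from station import bot gives the robot as it stands.
- The arm moves only by the tool servo_tool, never from a script. Its argument "motion" is a list that holds one entry, the list of rows, each a list of 7 numbers: the shift along the tool's x, y, z in m, then the turn, a rotation vector about the tool's x, y, z in units of 5 degrees (1.0 is 5 degrees), then the opening, from 0 (shut) to 1 (fully open). A call has 1 to 20 rows; each row is the pose to reach, as a shift and turn from the pose commanded when the call began, along the tool's axes at that moment; what a row does not reach only later rows make up. A row lasts 1/12 s, in which the tool goes at most 41.7 mm and 7.16 degrees, less where a joint would pass 70% of its speed; a pose out of reach is approached as far as the arm can. A call with a gripper value outside its range is refused whole. The fingers move at their own pace and stop on an object; "grip_force" is the grip in N (left out, the last holds). Time passes only in rows, so rows that repeat a pose let the fingers close. It gives the time, the measured TCP pose, the force, the opening and the grip force at its end, in the units of the state.
- bot.get_obs(): the state, without advancing time (a new reading comes with each control period).
- bot.read_camera(name): name is "scene" or "top" or "wrist"; returns a dict with "img" (420x560x3 uint8, red, green, blue), "K" (3x3 intrinsics, pixels), "k1" (the pictures are not rectified: a ray, as slopes to the right and down, at radius r is drawn at 1 + k1 r^2 times it, then the intrinsics apply), "pose" (4x4, takes a point from camera to world coordinates). Camera axes: x right, y down, z forward; pixel columns grow to the right and rows downward; lengths in m; the calibration is good to about 2 mm. A picture is of the moment at which its call begins. There is no depth.
- bot.hand_in(): hands the job in; it is judged then, once.
The state is a dict: "t": time; "q": joint angles; "joint_vel": joint speeds; "joint_torque": joint torques, N m; "eef_pos": TCP position; "tool_rot": TCP orientation; "contact_force": force on the tool from outside, world axes, zero at the start; "torque": the same for the moment, N m; "gripper_width": opening from 0.0 (shut) to 1.0 (fully open); "grasp_force": force on a finger pad.
Only numpy, scipy, OpenCV 4.12 (cv2) and the standard library are available. Lean on these libraries where they do the work, as an engineer would, in place of code of your own. Each camera call takes 0.05 s, during which the arm holds its last target. There are 200 camera calls.

TASK

Stow all the flat round storage tins in the pantry rack: stand the pepper mill that blocks the ramp upright and wholly on its blue coaster, draw the rack's gate fully open, then slide every tin up the ramp into the lane, past the gate, and slide the gate fully shut behind them. The tins are too wide to grasp, so push them and do not lift or tip them; do not knock over the mill, and leave the mug, plant, jar, salt bowl and oil bottle where they stand.

Things in the scene. Friction and masses are not known exactly. Their poses are not given: they have to be found in the camera images.
- rack: Fixed pantry rack: one straight single-file lane for tins. Origin on the lane's centre line in the gate's plane, at worktop height; y axis points into the lane, x across it, z up. Its pale grey floor, 10 mm above the worktop and 122 mm wide, starts at y = -15 mm. Four tins fit in a row.
- ramp_foot (a point): Middle of the foot of the rack's pale grey ramp, on the worktop, at rack y = -75 mm. The ramp, 122 mm wide, climbs from here along the rack's y to the floor, 10 mm up, at y = -15 mm. An aluminium gate track 10 mm high, 12 mm wide, runs from the mouth to rack x = -172 mm, y = 0.
- lane_end (a point): Centre line of the lane at its end stop, on the floor (rack y = 379 mm). White side walls, 104 mm apart inside, 8 mm thick, tops 45 mm above the worktop, run from rack y = 8 mm to here. Two thin wire hoops cross over the lane at rack y = 130 and 310 mm, 74 mm above the worktop underneath, 82 mm on top.
- gate (a joint): Sliding gate across the lane's mouth, in m: 0 = shut, 0.105 = fully open, drawn aside along the rack's -x direction. Blue plate 98 mm wide, 6 mm thick, top 55 mm above the worktop, with an orange grip on top. Stays where it is left; needs about 2 N.
- gate_grip (a point): Centre of the gate's orange grip block, 68 mm above the worktop: 22 mm along the rack's x, 16 mm along its y, 25 mm tall (from the plate's top at 55 mm to 80 mm). It moves with the gate; shut, it is on the lane's centre line.
- tin_red: Flat closed round storage tin, red with a steel-rimmed lid of the same colour: 88 mm wide (too wide to grasp), 50 mm tall, about 0.3 kg; origin at the centre of its underside. May be absent. Round: its yaw means nothing.
- tin_green: Flat closed round storage tin, green with a steel-rimmed lid of the same colour: 88 mm wide (too wide to grasp), 50 mm tall, about 0.3 kg; origin at the centre of its underside. May be absent. Round: its yaw means nothing.
- tin_yellow: Flat closed round storage tin, yellow with a steel-rimmed lid of the same colour: 88 mm wide (too wide to grasp), 50 mm tall, about 0.3 kg; origin at the centre of its underside. May be absent. Round: its yaw means nothing.
- tin_blue: Flat closed round storage tin, blue with a steel-rimmed lid of the same colour: 88 mm wide (too wide to grasp), 50 mm tall, about 0.3 kg; origin at the centre of its underside. May be absent. Round: its yaw means nothing.
- mill: Dark wooden pepper mill standing upright before the ramp: 105 mm tall (steel knob to 113 mm), foot 48 mm wide up to 24 mm high, above that 40 mm wide, 0.2 kg; origin at the centre of its underside.
- coaster: Fixed round blue tile coaster, 100 mm wide, 5 mm thick, lying on the worktop; origin at the centre of its underside.
- mug: Bystander: white mug, 80 mm wide, 85 mm tall; origin at the centre of its underside.
- succulent: Bystander: small green plant in a white pot, 68 mm wide, 90 mm tall; origin at the centre of its underside.
- jar: Bystander: amber glass jar with a steel lid, 68 mm wide, 95 mm tall; origin at the centre of its underside.
- salt: Bystander: blue salt bowl, 60 mm wide, 45 mm tall; origin at the centre of its underside.
- oil: Bystander: green oil bottle, 60 mm wide, 125 mm tall; origin at the centre of its underside.

How it is judged:
By the outcome, as a careful person would: the job done as asked, in the order asked, and still so for the second after the job is handed in, with the robot touching nothing.
Of tin_red, tin_green, tin_yellow, tin_blue only 3 to 4 are there at a start; the rules pass over those that are not, and their reading is None.
At some moment in a run one of tin_red, tin_green, tin_yellow, tin_blue may be knocked a few centimetres aside while the robot is not near it.
It also fails if it takes over 210 s, if anything falls off the work surface, if the arm or the gripper's body presses on something with over 40 N, if the wrist force passes 120 N, or if a joint passes its speed limit or range.

## Working session

There is one attempt and no reset: what is moved stays moved. The work goes in short steps, Python scripts to look and compute and a tool call to move; the robot and the scene stay as the last step left them, time stands still between calls to the robot, and variables do not carry over. Pictures are saved under pics/ and viewed, at most 14 in all, crops included, and the job is handed in when it is done.

Besides the shell and the picture viewer there is one more tool, called as name(argument=value, ...) on one line, values as JSON. servo_tool: Moves the arm, as the interface text tells. Its arguments: {"type":"object","properties":{"motion":{"type":"array"},"grip_force":{"type":"number"}},"required":["motion"]}

```bash
ls; mkdir -p pics
python3 - <<'E'
from station import bot
import cv2,numpy as np
o=bot.get_obs();print({k:np.round(v,3).tolist() for k,v in o.items()},bot.tcp_to_grasp)
for n in("scene","top"):
    c=bot.read_camera(n);cv2.imwrite(f"pics/{n}0.png",c["img"][...,::-1]);np.savez(f"{n}0.npz",**c)
    print(n,c["K"].tolist(),c["k1"],np.round(c["pose"],3).tolist())
E
```

```text
pics
{'t': 0.0, 'q': [1.148, 0.478, 0.022, 1.556, -0.012, 1.109, -0.083], 'joint_vel': [-0.0, 0.001, 0.0, 0.001, 0.0, -0.0, 0.0], 'joint_torque': [-0.0, -59.644, 1.608, -28.119, 0.012, 0.01, 0.0], 'eef_pos': [0.209, -0.641, 0.23], 'tool_rot': [-0.001, 0.988, 0.157, -0.0], 'contact_force': [0.115, -0.497, 0.377], 'torque': [0.014, -0.024, -0.008], 'grasp_force': 0.0, 'gripper_width': 0.999} 0.0187
scene [[475.4627946814668, 0.0, 284.6995024332815], [0.0, 475.4627946814668, 212.9038747855217], [0.0, 0.0, 1.0]] -0.011392791996963554 [[-0.225, 0.781, -0.583, 1.323], [0.974, 0.189, -0.124, 0.168], [0.014, -0.596, -0.803, 1.12], [0.0, 0.0, 0.0, 1.0]]
top [[533.4054977489288, 0.0, 274.9760176827651], [0.0, 533.4054977489288, 205.62642018620517], [0.0, 0.0, 1.0]] -0.045178884864113804 [[0.022, -0.997, 0.077, 0.469], [-1.0, -0.022, 0.008, 0.02], [-0.007, -0.077, -0.997, 1.446], [0.0, 0.0, 0.0, 1.0]]
```

View pics/top0.png

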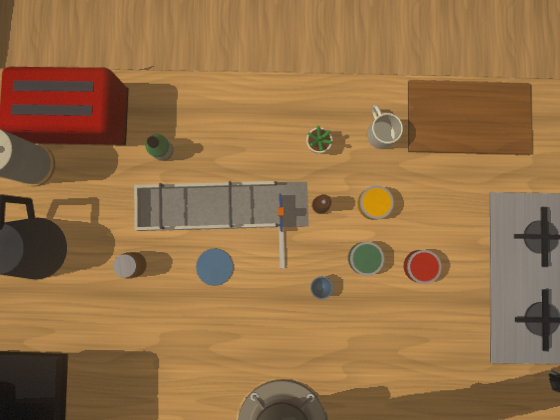

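View pics/scene0.png

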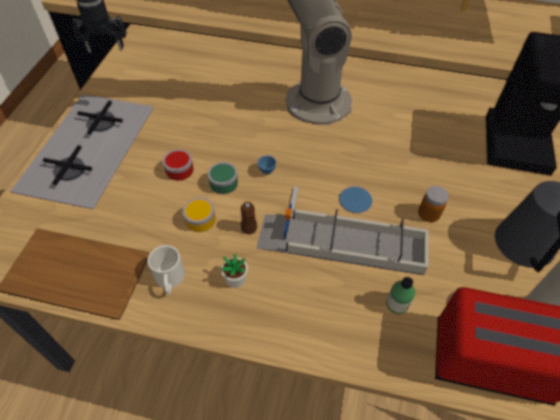

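```bash
cat > h.py <<'E'
import numpy as np,cv2
from station import bot
def px2w(c,uv,z):
    uv=np.asarray(uv,float).reshape(-1,2);K=c["K"];d=(uv-[K[0,2],K[1,2]])/K[0,0]
    s=d.copy()
    for _ in range(8): s=d/(1+float(c["k1"])*(s**2).sum(1,keepdims=True))
    P=c["pose"];r=np.c_[s,np.ones(len(s))]@P[:3,:3].T
    return P[:3,3]+r*((z-P[2,3])/r[:,2])[:,None]
H={"red":[(0,8),(172,180)],"yellow":[(20,30)],"green":[(55,88)],"blue":[(98,125)],"orange":[(8,15)]}
def blobs(c,col,amin=30,smin=110,vmin=60):
    h=cv2.cvtColor(c["img"],cv2.COLOR_RGB2HSV);m=0
    for a,b in H[col]: m=m|cv2.inRange(h,(a,smin,vmin),(b,255,255))
    n,_,st,ce=cv2.connectedComponentsWithStats(m)
    return [(int(st[i,4]),ce[i],st[i,:4]) for i in range(1,n) if st[i,4]>=amin]
E
python3 - <<'E'
from h import *
for n in("top","scene"):
    c=dict(np.load(f"{n}0.npz"));print(n)
    for col,z in(("red",.05),("yellow",.05),("green",.05),("blue",.005),("orange",.08)):
        for a,ce,bb in blobs(c,col,amin=15 if col=="orange" else 100): 
            if a<3000 : print(col,a,ce.round(1),bb.tolist(),px2w(c,ce,z)[0].round(3))
c=dict(np.load("top0.npz"));i=c["img"]
cv2.imwrite("pics/topcrop.png",cv2.resize(i[165:310,120:320,::-1],None,fx=4,fy=4,interpolation=cv2.INTER_CUBIC)[:, :])
c=dict(np.load("scene0.npz"));i=c["img"]
cv2.imwrite("pics/scenecrop.png",cv2.resize(i[150:280,230:440,::-1],None,fx=3.8,fy=3.8,interpolation=cv2.INTER_CUBIC))
E
```

```text
top
red 673 [424.1 266.5] [410, 252, 29, 30] [ 0.426 -0.361  0.05 ]
yellow 621 [376.5 201.9] [363, 188, 28, 29] [ 0.592 -0.235  0.05 ]
orange 61 [ 6.5 76.6] [0, 66, 28, 34] [0.904 0.755 0.08 ]
orange 101 [89.5 69.5] [54, 66, 68, 17] [0.925 0.531 0.08 ]
orange 17 [310.3 139.5] [309, 137, 5, 6] [ 0.748 -0.057  0.08 ]
orange 106 [ 78.3 143.6] [35, 140, 87, 6] [0.726 0.549 0.08 ]
orange 29 [315.6 147.4] [312, 144, 7, 7] [ 0.728 -0.071  0.08 ]
orange 21 [325.3 145.5] [323, 144, 6, 5] [ 0.733 -0.096  0.08 ]
orange 240 [321.1 203.7] [312, 194, 19, 20] [ 0.582 -0.087  0.08 ]
orange 59 [280.2 210.9] [277, 207, 7, 9] [0.561 0.017 0.08 ]
orange 63 [408.7 263.4] [403, 250, 16, 33] [ 0.434 -0.313  0.08 ]
orange 16 [129.4 253.4] [124, 252, 10, 4] [0.443 0.402 0.08 ]
orange 156 [138.5 265.1] [129, 253, 17, 25] [0.414 0.377 0.08 ]
scene
red 343 [176.6 159.2] [165, 151, 24, 18] [ 0.426 -0.363  0.05 ]
red 191 [180.1 173.9] [165, 165, 28, 15] [ 0.48  -0.332  0.05 ]
yellow 414 [197.7 209.4] [185, 200, 26, 20] [ 0.593 -0.237  0.05 ]
yellow 179 [202.  225.9] [186, 217, 30, 15] [ 0.643 -0.207  0.05 ]
green
[... 1138 characters left out ...]
0.08 ]
orange 31 [192.4 371.8] [187, 367, 14, 10] [ 1.036 -0.091  0.08 ]
orange 17 [ 74.6 384.8] [72, 382, 6, 8] [ 1.121 -0.326  0.08 ]
orange 17 [ 85.6 386.6] [83, 382, 6, 10] [ 1.119 -0.302  0.08 ]
orange 15 [126.  394.8] [124, 391, 5, 8] [ 1.115 -0.211  0.08 ]
orange 17 [101.9 400.8] [97, 397, 9, 7] [ 1.138 -0.255  0.08 ]
orange 27 [330.8 405.3] [326, 401, 10, 10] [1.036 0.215 0.08 ]
orange 15 [149.  407.7] [146, 403, 7, 9] [ 1.128 -0.153  0.08 ]
orange 35 [259.3 408.8] [252, 404, 15, 10] [1.077 0.071 0.08 ]
orange 17 [439.5 413.2] [437, 408, 7, 9] [1.    0.439 0.08 ]
orange 18 [299.3 416.6] [296, 413, 10, 7] [1.073 0.155 0.08 ]
orange 17 [329.  415.1] [325, 413, 8, 5] [1.056 0.215 0.08 ]
```

View pics/topcrop.png

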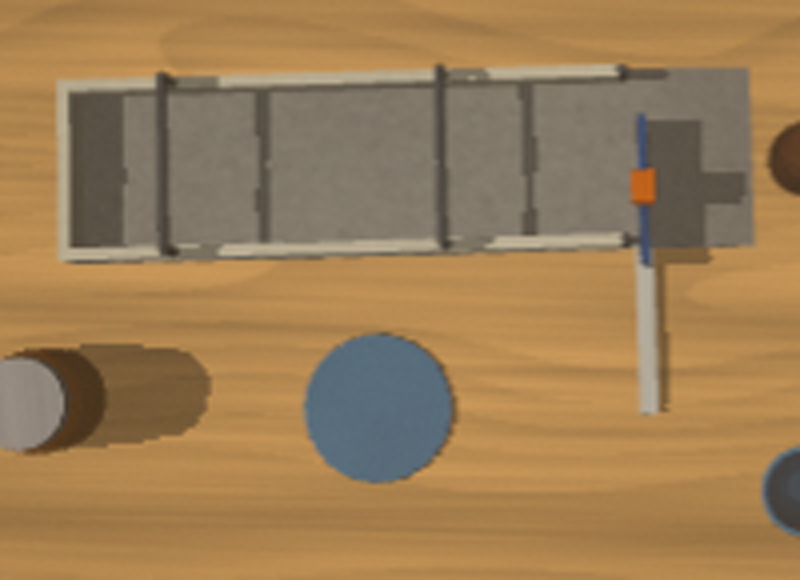

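View pics/scenecrop.png

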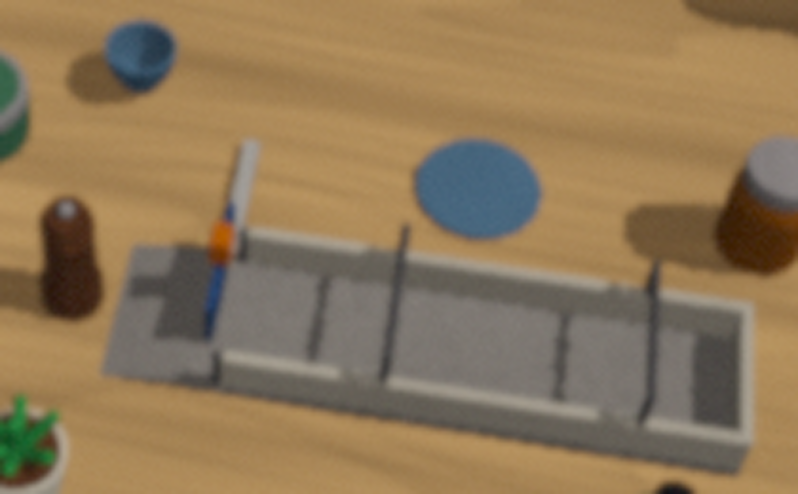

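Run:
```python
from h import *
c=dict(np.load("top0.npz"));s=dict(np.load("scene0.npz"))
T=lambda p,z:px2w(c,np.array(p)/4+[120-.375,165-.375],z)[:,:2]
w=T([(58,82),(622,66),(62,262),(625,246)],.045);f=T([(748,68),(754,245)],0)
print(w.round(4).tolist(),f.round(4).tolist(),"mid foot",f.mean(0))
for a,b in((0,1),(2,3)):
  d=w[a]-w[b];print("yaw of rack y",np.degrees(np.arctan2(d[1],d[0])))
print("endmid",w[[0,2]].mean(0),"mouth wall",w[[1,3]].mean(0))
print("coaster",T([(379,408)],.005),"grip",T([(643,187)],.08),"track end",T([(649,413)],.01))
print("mill knob scene",px2w(s,(230+67/3.8,150+208/3.8),.112)[:,:2])
h=cv2.cvtColor(c["img"],cv2.COLOR_RGB2HSV)
print(c["img"][196:212,312:334].sum(2))
m=cv2.inRange(h,(0,0,0),(179,255,85))
for n,(u,v,z) in dict(green=(367,258,.05),salt=(321,287.5,.045),mug=(385,130,.085),succ=(319,140,.06)).items(): print(n,px2w(c,(u,v),z)[0,:2].round(3))
```

```text
[[0.6233, 0.4067], [0.6418, 0.0325], [0.504, 0.399], [0.5228, 0.0279]] [[0.6478, -0.053], [0.5271, -0.0592]] mid foot [ 0.58746531 -0.05612916]
yaw of rack y 92.82964677392582
yaw of rack y 92.91199228813925
endmid [0.56361051 0.40285716] mouth wall [0.58229614 0.03021944]
coaster [[0.41168368 0.19123599]] grip [[0.55959483 0.01699902]] track end [[0.41270969 0.00958164]]
mill knob scene [[ 0.58881831 -0.08971286]]
[[380 377 375 379 328 262 226 188 180 185 200 199 192 194 195 193 222 266
  350 391 388 387]
 [386 387 387 333 228 182 172 185 190 194 204 204 196 199 197 184 174 190
  257 282 283 284]
 [391 394 330 210 171 174 182 191 194 200 201 207 200 195 197 195 180 171
  224 264 260 263]
 [379 316 208 165 176 180 191 193 195 192 204 270 263 211 199 197 194 182
  199 243 263 264]
 [348 260 171 172 178 183 195 191 193 223 326 379 344 262 185 184 197 186
  178 232 267 267]
 [315 197 168 181 183 188 190 190 197 270 389 439 399 307 212 181 194 183
  170 222 257 259]
 [265 170 164 182 186 192 191 192 197 240 354 403 374 289 198 185 195 187
  169 219 263 268]
 [260 167 171 186 190 190 192 
[... 191 characters left out ...]
98 195 191 191 185 196 193 193 188 163
  200 254 268 269]
 [218 171 171 172 175 177 186 193 196 196 189 188 193 190 192 187 162 181
  238 268 271 266]
 [296 174 169 169 163 180 189 180 180 188 193 191 196 181 173 164 154 194
  247 264 263 267]
 [322 197 167 169 167 170 182 184 179 177 172 165 166 162 154 153 161 227
  269 268 267 268]
 [350 250 171 164 167 160 165 168 173 179 172 166 164 154 159 153 194 249
  268 268 264 265]
 [379 322 216 168 165 160 162 157 156 155 162 151 152 155 147 201 253 268
  267 268 269 272]
 [391 384 317 214 165 166 159 155 156 156 149 145 149 147 175 245 276 279
  282 355 405 407]]
green [ 0.445 -0.212]
salt [ 0.365 -0.093]
mug [ 0.776 -0.25 ]
succ [ 0.751 -0.081]
```

```bash
cat >> h.py <<'E'
from scipy.spatial.transform import Rotation as Ro
O=np.array([.583,.0195]);YAW=2.87
ex=np.array([np.cos(np.radians(YAW)),np.sin(np.radians(YAW))]);ey=np.array([-ex[1],ex[0]])
def r2w(x,y): return O+x*ex+y*ey
def w2r(p): d=np.asarray(p)[:2]-O; return np.array([d@ex,d@ey])
def plan(x,y,z,yaw=90+YAW):
    """shift and turn (5deg units) in present tool axes to TCP x,y,z, tool down, tool x at yaw"""
    o=bot.get_obs();q=o["tool_rot"];R=Ro.from_quat([q[1],q[2],q[3],q[0]])
    G=Ro.from_euler("z",yaw,degrees=True)*Ro.from_euler("x",180,degrees=True)
    print("t",round(o["t"],2),"at",np.round(o["eef_pos"],4),"shift",R.inv().apply(np.array([x,y,z])-o["eef_pos"]).round(4),"turn",(np.degrees((R.inv()*G).as_rotvec())/5).round(2),"F",np.round(o["contact_force"],1),"w",round(float(o["gripper_width"]),3))
E
python3 -c "
from h import *
plan(.588,-.09,.2)"
```

```text
t 0.1 at [ 0.2088 -0.6413  0.2304] shift [ 0.5313 -0.4068  0.031 ] turn [-2.000e-02 -1.000e-02 -1.497e+01] F [-0.7  0.   0.5] w 0.999
```

servo_tool(motion=[[[0.531,-0.407,0.03,0,0,-15,1],[0.531,-0.407,0.03,0,0,-15,1],[0.531,-0.407,0.03,0,0,-15,1],[0.531,-0.407,0.03,0,0,-15,1],[0.531,-0.407,0.03,0,0,-15,1],[0.531,-0.407,0.03,0,0,-15,1],[0.531,-0.407,0.03,0,0,-15,1],[0.531,-0.407,0.03,0,0,-15,1],[0.531,-0.407,0.03,0,0,-15,1],[0.531,-0.407,0.03,0,0,-15,1],[0.531,-0.407,0.03,0,0,-15,1],[0.531,-0.407,0.03,0,0,-15,1],[0.531,-0.407,0.03,0,0,-15,1],[0.531,-0.407,0.03,0,0,-15,1],[0.531,-0.407,0.03,0,0,-15,1],[0.531,-0.407,0.03,0,0,-15,1],[0.531,-0.407,0.03,0,0,-15,1],[0.531,-0.407,0.03,0,0,-15,1],[0.531,-0.407,0.03,0,0,-15,1],[0.531,-0.407,0.03,0,0,-15,1]]])

```text
t: 1.77
eef_pos: [0.587, -0.0925, 0.2009]
tool_rot: [-0.0, 0.689, 0.725, -0.001]
contact_force: [-0.3, -0.5, -0.0]
gripper_width: 0.999
grasp_force: 0.0
```

Run:
```python
from h import *
plan(.588,-.09,.05)
c=bot.read_camera("wrist");cv2.imwrite("pics/w1.png",c["img"][...,::-1]);print(np.round(c["pose"],3).tolist(),c["K"][0,0]);np.savez("w1.npz",**c)
```

```text
t 1.77 at [ 0.587  -0.0925  0.2009] shift [0.0026 0.0013 0.1509] turn [-0.01  0.01  0.01] F [-0.3 -0.5 -0. ] w 0.999
[[0.999, 0.049, 0.012, 0.584], [0.051, -0.964, -0.262, -0.026], [-0.001, 0.262, -0.965, 0.343], [0.0, 0.0, 0.0, 1.0]] 350.76834493817745
```

View pics/w1.png

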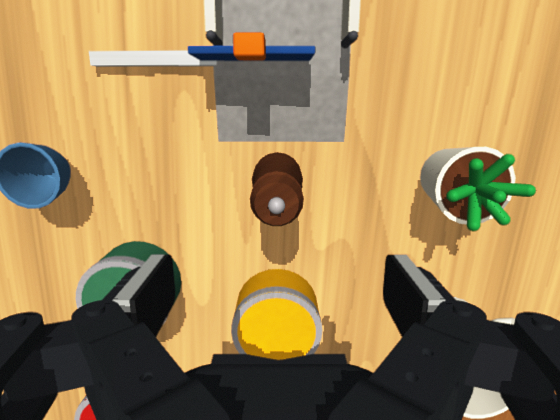

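The wrist view shows the mill's knob at (276,205), the ramp foot edge from (217,141) to (346,141), the grip at (249,46), and clear room for both fingers.

Run:
```python
from h import *
c=dict(np.load("w1.npz"))
print("knob",px2w(c,(276,205),.112),"foot",w2r(px2w(c,(217,141),0)[0]),w2r(px2w(c,(346,141),0)[0]))
print("plate top L/R",w2r(px2w(c,(189,48),.055)[0]),w2r(px2w(c,(315,48),.055)[0]),"grip",w2r(px2w(c,(249,40),.08)[0]))
```

```text
knob [[ 0.58535471 -0.090949    0.112     ]] foot [-0.06127846 -0.07768249] [ 0.0638171  -0.07755131]
plate top L/R [-0.07009781 -0.00183636] [ 0.02625215 -0.00190452] grip [-0.02207589 -0.00050074]
```

servo_tool(motion=[[[0.001,0,0.04,0,0,0,1],[0.001,0,0.08,0,0,0,1],[0.001,0,0.11,0,0,0,1],[0.001,0,0.14,0,0,0,1],[0.001,0,0.151,0,0,0,1],[0.001,0,0.151,0,0,0,1],[0.001,0,0.151,0,0,0,0.3],[0.001,0,0.151,0,0,0,0.3],[0.001,0,0.151,0,0,0,0.2],[0.001,0,0.151,0,0,0,0.2],[0.001,0,0.151,0,0,0,0.2],[0.001,0,0.151,0,0,0,0.2],[0.001,0,0.151,0,0,0,0.2],[0.001,0,0.151,0,0,0,0.2],[0.001,0,0.151,0,0,0,0.2]]], grip_force=40)

```text
t: 3.07
eef_pos: [0.5888, -0.0898, 0.0522]
tool_rot: [0.001, 0.688, 0.725, 0.0]
contact_force: [-2.3, -0.5, 6.4]
gripper_width: 0.455
grasp_force: 39.1
```

servo_tool(motion=[[[0,0,-0.02,0,0,0,0.2],[0,0,-0.05,0,0,0,0.2],[0,0,-0.08,0,0,0,0.2],[0,0,-0.11,0,0,0,0.2],[0.01,-0.006,-0.14,0,0,0,0.2],[0.03,-0.018,-0.15,0,0,0,0.2],[0.055,-0.031,-0.15,0,0,0,0.2],[0.08,-0.045,-0.15,0,0,0,0.2],[0.105,-0.06,-0.15,0,0,0,0.2],[0.13,-0.074,-0.15,0,0,0,0.2],[0.155,-0.088,-0.15,0,0,0,0.2],[0.18,-0.102,-0.15,0,0,0,0.2],[0.205,-0.116,-0.15,0,0,0,0.2],[0.23,-0.13,-0.15,0,0,0,0.2],[0.25,-0.142,-0.15,0,0,0,0.2],[0.27,-0.153,-0.15,0,0,0,0.2],[0.28,-0.159,-0.15,0,0,0,0.2],[0.2895,-0.163,-0.15,0,0,0,0.2],[0.2895,-0.163,-0.15,0,0,0,0.2],[0.2895,-0.163,-0.15,0,0,0,0.2]]])

```text
t: 4.73
eef_pos: [0.41, 0.1909, 0.2006]
tool_rot: [0.0, 0.688, 0.726, 0.0]
contact_force: [-0.4, -0.2, -1.9]
gripper_width: 0.456
grasp_force: 40.6
```

Run:
```python
from h import *
plan(.412,.191,.057)
c=bot.read_camera("wrist");cv2.imwrite("pics/w2.png",c["img"][...,::-1])
```

```text
t 4.73 at [0.41   0.1909 0.2006] shift [0.     0.0019 0.1436] turn [0.01 0.   0.04] F [-0.4 -0.2 -1.9] w 0.456
```

View pics/w2.png

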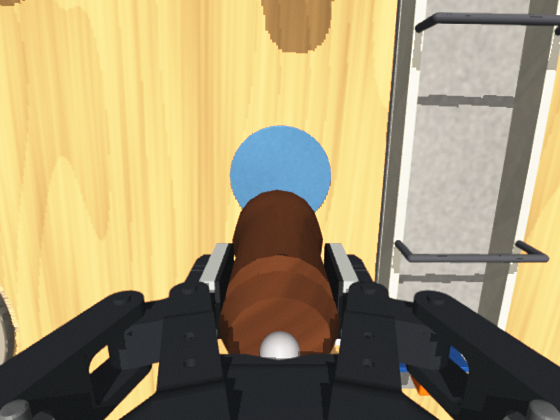

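The mill hangs upright between the pads, its foot near (278,195), in line with the coaster at (280,175). Lowering.

servo_tool(motion=[[[0,0.001,0.025,0,0,0,0.2],[0,0.001,0.055,0,0,0,0.2],[0,0.001,0.085,0,0,0,0.2],[0,0.001,0.11,0,0,0,0.2],[0,0.001,0.125,0,0,0,0.2],[0,0.001,0.133,0,0,0,0.2],[0,0.001,0.138,0,0,0,0.2],[0,0.001,0.141,0,0,0,0.2],[0,0.001,0.143,0,0,0,0.2],[0,0.001,0.143,0,0,0,0.2],[0,0.001,0.143,0,0,0,0.2]]])

```text
t: 5.7
eef_pos: [0.4114, 0.1912, 0.058]
tool_rot: [0.0, 0.688, 0.726, 0.001]
contact_force: [0.5, -0.1, -2.6]
gripper_width: 0.462
grasp_force: 40.7
```

servo_tool(motion=[[[0,0,0.001,0,0,0,0.2],[0,0,0.002,0,0,0,0.2],[0,0,0.002,0,0,0,0.2],[0,0,0.002,0,0,0,0.2]]])

```text
t: 6.03
eef_pos: [0.4114, 0.1915, 0.057]
tool_rot: [0.001, 0.688, 0.726, 0.001]
contact_force: [-4.9, -0.9, 17.5]
gripper_width: 0.459
grasp_force: 42.5
```

servo_tool(motion=[[[0,0,-0.001,0,0,0,0.5],[0,0,-0.001,0,0,0,0.55],[0,0,-0.001,0,0,0,0.7],[0,0,-0.001,0,0,0,1],[0,0,-0.001,0,0,0,1],[0,0,-0.001,0,0,0,1],[0,0,-0.03,0,0,0,1],[0,0,-0.06,0,0,0,1],[0,0,-0.1,0,0,0,1],[0,0,-0.14,0,0,0,1],[-0.03,0.023,-0.15,0,0,0,1],[-0.07,0.054,-0.15,0,0,0,1],[-0.1,0.078,-0.15,0,0,0,1],[-0.13,0.1,-0.15,0,0,0,1],[-0.16,0.125,-0.15,0,0,0,1],[-0.18,0.141,-0.15,0,0,0,1],[-0.18,0.141,-0.15,0,0,0,1],[-0.18,0.141,-0.15,0,0,0,1]]])

```text
t: 7.53
eef_pos: [0.5615, 0.0173, 0.2046]
tool_rot: [-0.0, 0.689, 0.724, -0.0]
contact_force: [-0.4, 0.4, 0.5]
gripper_width: 0.997
grasp_force: 0.0
```

Run:
```python
from h import *
plan(*r2w(-.022,0),.060)
c=bot.read_camera("scene");i=c["img"];np.savez("s2.npz",**c)
cv2.imwrite("pics/s2.png",i[...,::-1])
```

```text
t 7.53 at [0.5615 0.0173 0.2046] shift [ 0.001  -0.0002  0.1446] turn [-0.01 -0.   -0.  ] F [-0.4  0.4  0.5] w 0.997
```

View pics/s2.png

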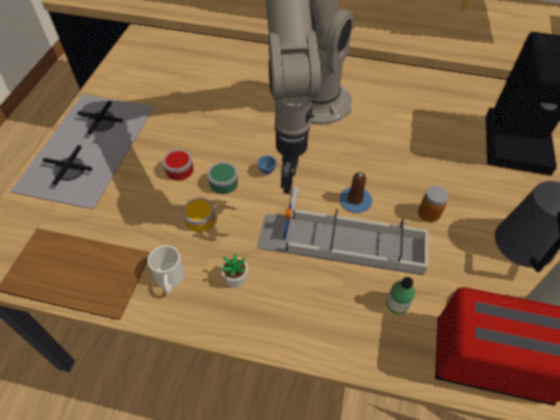

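The mill stands upright on the coaster, around (357,190). Next, the gate.

servo_tool(motion=[[[0.001,0,0.035,0,0,0,0.7],[0.001,0,0.07,0,0,0,0.7],[0.001,0,0.1,0,0,0,0.7],[0.001,0,0.125,0,0,0,0.7],[0.001,0,0.138,0,0,0,0.7],[0.001,0,0.142,0,0,0,0.6],[0.001,0,0.142,0,0,0,0.1],[0.001,0,0.142,0,0,0,0.1],[0.001,0,0.142,0,0,0,0.1],[0.001,0,0.142,0,0,0,0.1],[0.001,0,0.142,0,0,0,0.1],[0.001,0,0.142,0,0,0,0.1],[0.001,0,0.142,0,0,0,0.1],[0.001,0,0.142,0,0,0,0.1]]], grip_force=20)

```text
t: 8.75
eef_pos: [0.5621, 0.0204, 0.0649]
tool_rot: [0.001, 0.688, 0.726, 0.001]
contact_force: [-1.4, 0.9, 7.1]
gripper_width: 0.247
grasp_force: 24.9
```

servo_tool(motion=[[[0,-0.01,0,0,0,0,0.1],[0,-0.02,0,0,0,0,0.1],[0,-0.03,0,0,0,0,0.1],[0,-0.04,0,0,0,0,0.1],[0,-0.05,0,0,0,0,0.1],[0,-0.06,0,0,0,0,0.1],[0,-0.07,0,0,0,0,0.1],[0,-0.078,0,0,0,0,0.1],[0,-0.083,0,0,0,0,0.1],[0,-0.086,0,0,0,0,0.1],[0,-0.086,0,0,0,0,0.1]]])

```text
t: 9.67
eef_pos: [0.4784, 0.0164, 0.065]
tool_rot: [0.002, 0.688, 0.726, 0.004]
contact_force: [7.1, 3.3, 0.1]
gripper_width: 0.246
grasp_force: 24.0
```

Run:
```python
from h import *
plan(*r2w(-.105,0),.064)
print(w2r(bot.get_obs()["eef_pos"]))
```

```text
t 9.67 at [0.4784 0.0164 0.065 ] shift [-0.0021 -0.0004  0.001 ] turn [ 0.1  -0.02  0.04] F [7.1 3.3 0.1] w 0.246
[-0.10462568  0.00212243]
```

servo_tool(motion=[[[0,-0.002,0,0,0,0,0.1],[0,-0.004,0,0,0,0,0.1],[0,-0.004,0,0,0,0,0.1],[0,-0.004,0,0,0,0,0.1]]])

```text
t: 10.0
eef_pos: [0.4782, 0.0164, 0.0651]
tool_rot: [0.004, 0.688, 0.726, 0.007]
contact_force: [18.9, 2.8, -13.7]
gripper_width: 0.252
grasp_force: 22.7
```

servo_tool(motion=[[[0,0.001,0,0,0,0,0.4],[0,0.001,0,0,0,0,0.6],[0,0.001,0,0,0,0,0.6],[0,0.001,-0.03,0,0,0,0.6],[0,0.001,-0.07,0,0,0,0.6],[0,0.001,-0.11,0,0,0,0.6],[0,0.001,-0.11,0,0,0,0.6]]])

```text
t: 10.58
eef_pos: [0.4754, 0.0158, 0.1797]
tool_rot: [0.004, 0.688, 0.726, 0.003]
contact_force: [1.2, 0.8, -0.8]
gripper_width: 0.601
grasp_force: 0.0
```

```bash
cat >> h.py <<'E'
def tins():
    c=bot.read_camera("top");s=bot.read_camera("scene")
    for col in("red","yellow","green"):
        for n,k in(("top",c),("scene",s)):
            B=[b for b in blobs(k,col,100,smin=90,vmin=40) if w2r(px2w(k,b[1],.05)[0])[1]<.4 and abs(w2r(px2w(k,b[1],.05)[0])[0])<.3 and px2w(k,b[1],.05)[0,0]<.72]
            for b in B: print(col,n,b[0],b[2].tolist(),"world",px2w(k,b[1],.05)[0,:2].round(3),"rack",w2r(px2w(k,b[1],.05)[0]).round(3))
    return c,s
E
python3 - <<'E'
from h import *
tins()
print(w2r(bot.get_obs()["eef_pos"]));plan(*r2w(-.003,-.335),.1)
E
```

```text
red top 689 [410, 252, 30, 30] world [ 0.426 -0.362] rack [-0.176 -0.373]
red scene 376 [164, 150, 26, 19] world [ 0.425 -0.363] rack [-0.177 -0.374]
red scene 213 [165, 164, 28, 17] world [ 0.479 -0.333] rack [-0.121 -0.347]
yellow top 623 [363, 188, 28, 29] world [ 0.592 -0.235] rack [-0.004 -0.255]
yellow scene 416 [185, 200, 26, 20] world [ 0.593 -0.237] rack [-0.003 -0.257]
yellow scene 184 [186, 216, 30, 16] world [ 0.643 -0.207] rack [ 0.049 -0.229]
green scene 285 [211, 165, 23, 16] world [ 0.445 -0.212] rack [-0.15  -0.225]
green scene 111 [212, 182, 25, 11] world [ 0.501 -0.188] rack [-0.092 -0.203]
[-0.11070971  0.00075545]
t 10.68 at [0.4724 0.0147 0.1747] shift [-0.3359  0.1067  0.0754] turn [0.03 0.01 0.03] F [ 0.2 -0.6 -1. ] w 0.597
```

servo_tool(motion=[[[-0.04,0.012,0,0,0,0,0.6],[-0.08,0.025,0,0,0,0,0.6],[-0.12,0.038,0,0,0,0,0.6],[-0.16,0.05,0,0,0,0,0.6],[-0.2,0.063,0,0,0,0,0.6],[-0.24,0.076,0,0,0,0,0.6],[-0.28,0.09,0,0,0,0,0.6],[-0.32,0.1,0,0,0,0,0.6],[-0.336,0.107,0,0,0,0,0.6],[-0.336,0.107,0.03,0,0,0,0.6],[-0.336,0.107,0.07,0,0,0,0.6],[-0.336,0.107,0.11,0,0,0,0.6],[-0.336,0.107,0.14,0,0,0,0.6],[-0.336,0.107,0.152,0,0,0,0.6],[-0.336,0.107,0.152,0,0,0,0.6],[-0.336,0.107,0.152,0,0,0,0.6]]])

```text
t: 12.02
eef_pos: [0.5964, -0.3144, 0.0209]
tool_rot: [-0.001, 0.688, 0.726, -0.0]
contact_force: [0.1, 0.4, 0.6]
gripper_width: 0.598
grasp_force: 0.0
```

Run:
```python
from h import *
print(w2r(bot.get_obs()["eef_pos"]));plan(*r2w(-.003,.03),.023)
```

```text
[-0.00333893 -0.33410293]
t 12.02 at [ 0.5964 -0.3144  0.0209] shift [ 0.3641  0.0015 -0.0018] turn [-0.02 -0.01  0.04] F [0.1 0.4 0.6] w 0.598
```

servo_tool(motion=[[[0.015,0,0,0,0,0,0.6],[0.03,0,0,0,0,0,0.6],[0.042,0,0,0,0,0,0.6],[0.055,0,0,0,0,0,0.6],[0.07,0,0,0,0,0,0.6],[0.085,0,0,0,0,0,0.6],[0.1,0,0,0,0,0,0.6],[0.115,0,0,0,0,0,0.6],[0.13,0,0,0,0,0,0.6],[0.145,0,0,0,0,0,0.6],[0.16,0,0,0,0,0,0.6],[0.175,0.001,0,0,0,0,0.6],[0.19,0.001,0,0,0,0,0.6],[0.2,0.001,0,0,0,0,0.6],[0.21,0.001,0,0,0,0,0.6],[0.22,0.001,0,0,0,0,0.6],[0.23,0.001,0,0,0,0,0.6],[0.235,0.001,0,0,0,0,0.6],[0.235,0.001,0,0,0,0,0.6]]])

```text
t: 13.6
eef_pos: [0.5851, -0.0777, 0.0211]
tool_rot: [-0.001, 0.687, 0.726, 0.0]
contact_force: [-0.5, -0.2, 0.2]
gripper_width: 0.596
grasp_force: 0.2
```

Run:
```python
from h import *
print(w2r(bot.get_obs()["eef_pos"]));plan(*r2w(-.001,.03),.026)
c,s=tins();cv2.imwrite("pics/s3.png",cv2.resize(s["img"][120:320,130:450,::-1],None,fx=2.4,fy=2.4))
```

```text
[-0.00279034 -0.09718258]
t 13.6 at [ 0.5851 -0.0777  0.0211] shift [ 0.1272  0.0024 -0.0047] turn [-0.   -0.02  0.06] F [-0.5 -0.2  0.2] w 0.596
red top 689 [410, 252, 30, 30] world [ 0.426 -0.362] rack [-0.176 -0.373]
red scene 370 [165, 150, 25, 19] world [ 0.425 -0.363] rack [-0.177 -0.374]
red scene 201 [165, 164, 28, 16] world [ 0.479 -0.332] rack [-0.121 -0.346]
yellow top 459 [285, 190, 23, 28] world [ 0.581 -0.023] rack [-0.004 -0.042]
yellow scene 434 [256, 209, 27, 22] world [ 0.579 -0.033] rack [-0.006 -0.053]
yellow scene 179 [258, 226, 29, 16] world [ 0.629 -0.008] rack [ 0.045 -0.029]
green scene 282 [211, 165, 23, 16] world [ 0.445 -0.212] rack [-0.15  -0.225]
```

View pics/s3.png

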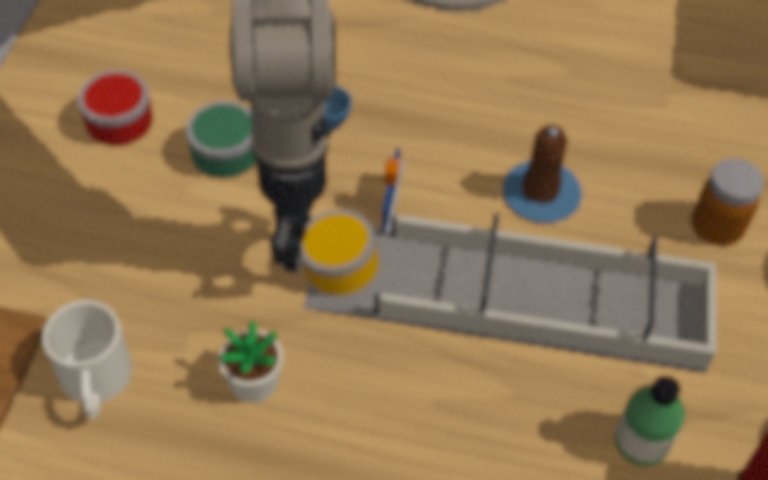

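Yellow sits on the ramp, around (340,250), in line with the lane; the gate at (392,190) is fully aside. I continue the push.

servo_tool(motion=[[[0.012,0.001,-0.002,0,0,0,0.6],[0.024,0.002,-0.004,0,0,0,0.6],[0.036,0.002,-0.005,0,0,0,0.6],[0.048,0.002,-0.005,0,0,0,0.6],[0.06,0.002,-0.005,0,0,0,0.6],[0.072,0.002,-0.005,0,0,0,0.6],[0.084,0.002,-0.005,0,0,0,0.6],[0.096,0.002,-0.005,0,0,0,0.6],[0.108,0.002,-0.005,0,0,0,0.6],[0.118,0.002,-0.005,0,0,0,0.6],[0.127,0.002,-0.005,0,0,0,0.6],[0.127,0.002,-0.005,0,0,0,0.6]]])

```text
t: 14.7
eef_pos: [0.5803, 0.0504, 0.0263]
tool_rot: [-0.001, 0.687, 0.727, 0.001]
contact_force: [-0.5, 1.3, 0.4]
gripper_width: 0.597
grasp_force: 0.0
```

Run:
```python
from h import *
print(w2r(bot.get_obs()["eef_pos"]));tins();plan(*r2w(-.150-.085,-.225),.16,yaw=YAW)
```

```text
[-0.00116407  0.0309857 ]
red top 689 [410, 252, 30, 30] world [ 0.426 -0.362] rack [-0.176 -0.373]
red scene 378 [164, 150, 26, 19] world [ 0.425 -0.363] rack [-0.177 -0.374]
red scene 209 [165, 164, 28, 16] world [ 0.479 -0.333] rack [-0.122 -0.347]
yellow top 165 [235, 196, 16, 23] world [0.566 0.119] rack [-0.012  0.101]
yellow scene 456 [303, 216, 26, 22] world [0.572 0.097] rack [-0.007  0.078]
yellow scene 101 [301, 237, 30, 11] world [0.622 0.108] rack [0.044 0.086]
green scene 278 [211, 165, 23, 16] world [ 0.445 -0.213] rack [-0.15  -0.225]
green scene 100 [212, 183, 24, 10] world [ 0.501 -0.188] rack [-0.092 -0.203]
t 14.8 at [0.5802 0.048  0.026 ] shift [-0.2525 -0.2348 -0.1341] turn [-1.000e-02 -0.000e+00  1.805e+01] F [-0.6 -0.   0.1] w 0.599
```

servo_tool(motion=[[[-0.01,0,-0.03,0,0,0,0.6],[-0.02,0,-0.07,0,0,0,0.6],[-0.03,0,-0.11,0,0,0,0.6],[-0.05,-0.02,-0.134,0,0,1.2,0.6],[-0.08,-0.045,-0.134,0,0,2.6,0.6],[-0.105,-0.07,-0.134,0,0,4,0.6],[-0.13,-0.095,-0.134,0,0,5.4,0.6],[-0.155,-0.12,-0.134,0,0,6.8,0.6],[-0.18,-0.145,-0.134,0,0,8.2,0.6],[-0.205,-0.17,-0.134,0,0,9.6,0.6],[-0.23,-0.195,-0.134,0,0,11,0.6],[-0.256,-0.214,-0.134,0,0,12.4,0.6],[-0.256,-0.214,-0.134,0,0,13.8,0.6],[-0.256,-0.214,-0.134,0,0,15.2,0.6],[-0.256,-0.214,-0.134,0,0,16.6,0.6],[-0.256,-0.214,-0.134,0,0,18,0.6],[-0.256,-0.214,-0.134,0,0,18,0.6],[-0.256,-0.214,-0.134,0,0,18,0.6]]])

```text
t: 16.3
eef_pos: [0.3802, -0.2201, 0.1601]
tool_rot: [-0.0, 1.0, 0.028, -0.0]
contact_force: [-0.7, 0.4, 1.1]
gripper_width: 0.594
grasp_force: 0.0
```

Run:
```python
from h import *
print(w2r(bot.get_obs()["eef_pos"]),bot.get_obs()["q"].round(2) if hasattr(bot.get_obs()["q"],"round") else bot.get_obs()["q"]);plan(*r2w(-.215,-.225),.022,yaw=YAW)
```

```text
[-0.21453088 -0.22915912] [ 0.46  0.19 -0.08  2.16  0.02  0.79 -1.15]
t 16.3 at [ 0.3802 -0.2201  0.1601] shift [-0.0004 -0.0041  0.1381] turn [-0.    0.    0.07] F [-0.7  0.4  1.1] w 0.594
```

servo_tool(motion=[[[0,-0.004,0.04,0,0,0,0.6],[0,-0.004,0.08,0,0,0,0.6],[0,-0.004,0.12,0,0,0,0.6],[0,-0.004,0.138,0,0,0,0.6],[0,-0.004,0.138,0,0,0,0.6],[0.012,-0.004,0.138,0,0,0,0.6],[0.024,-0.004,0.138,0,0,0,0.6],[0.036,-0.004,0.138,0,0,0,0.6],[0.048,-0.004,0.138,0,0,0,0.6],[0.06,-0.004,0.138,0,0,0,0.6],[0.073,-0.004,0.138,0,0,0,0.6],[0.086,-0.004,0.138,0,0,0,0.6],[0.1,-0.004,0.138,0,0,0,0.6],[0.114,-0.004,0.138,0,0,0,0.6],[0.128,-0.004,0.138,0,0,0,0.6],[0.14,-0.004,0.138,0,0,0,0.6],[0.15,-0.004,0.138,0,0,0,0.6],[0.158,-0.004,0.138,0,0,0,0.6],[0.163,-0.004,0.138,0,0,0,0.6],[0.166,-0.004,0.138,0,0,0,0.6]]])

```text
t: 17.97
eef_pos: [0.5467, -0.2072, 0.0225]
tool_rot: [0.0, 1.0, 0.027, 0.0]
contact_force: [-3.1, -0.3, 2.2]
gripper_width: 0.601
grasp_force: 2.1
```

Run:
```python
from h import *
print(w2r(bot.get_obs()["eef_pos"]));tins();plan(*r2w(-.003,-.31),.16)
```

```text
[-0.04763318 -0.22460189]
red top 519 [417, 252, 23, 30] world [ 0.427 -0.37 ] rack [-0.175 -0.381]
red scene 371 [165, 150, 25, 19] world [ 0.425 -0.363] rack [-0.177 -0.374]
red scene 220 [165, 164, 31, 16] world [ 0.477 -0.33 ] rack [-0.123 -0.344]
yellow top 614 [235, 191, 28, 28] world [0.578 0.1  ] rack [-0.001  0.081]
yellow scene 458 [303, 216, 26, 22] world [0.572 0.097] rack [-0.007  0.078]
yellow scene 109 [300, 235, 31, 12] world [0.622 0.105] rack [0.043 0.084]
green scene 356 [197, 203, 24, 19] world [ 0.594 -0.204] rack [-0.    -0.224]
t 18.07 at [ 0.5467 -0.2072  0.0224] shift [ 0.0444  0.0855 -0.1375] turn [ 1.000e-02 -1.000e-02 -1.796e+01] F [-0.5  0.9 -0.2] w 0.596
```

servo_tool(motion=[[[-0.015,0,0,0,0,0,0.6],[-0.02,0,-0.03,0,0,0,0.6],[-0.02,0,-0.07,0,0,-1.3,0.6],[-0.02,0.01,-0.1,0,0,-2.7,0.6],[-0.01,0.02,-0.11,0,0,-4.1,0.6],[0,0.03,-0.11,0,0,-5.5,0.6],[0.01,0.04,-0.11,0,0,-6.9,0.6],[0.02,0.05,-0.11,0,0,-8.3,0.6],[0.03,0.06,-0.11,0,0,-9.7,0.6],[0.04,0.07,-0.11,0,0,-11.1,0.6],[0.047,0.08,-0.11,0,0,-12.5,0.6],[0.047,0.088,-0.11,0,0,-13.9,0.6],[0.047,0.088,-0.11,0,0,-15.3,0.6],[0.047,0.088,-0.11,0,0,-16.7,0.6],[0.047,0.088,-0.11,0,0,-18,0.6],[0.047,0.088,-0.11,0,0,-18,0.6],[0.047,0.088,-0.07,0,0,-18,0.6],[0.047,0.088,-0.03,0,0,-18,0.6],[0.047,0.088,0,0,0,-18,0.6],[0.047,0.088,0,0,0,-18,0.6]]])

```text
t: 19.73
eef_pos: [0.5928, -0.2911, 0.0157]
tool_rot: [-0.005, 0.689, 0.724, -0.002]
contact_force: [-2.4, 0.1, -0.9]
gripper_width: 0.601
grasp_force: 0.0
```

Run:
```python
from h import *
print(w2r(bot.get_obs()["eef_pos"]));tins();plan(*r2w(-.0,-.1),.022)
```

```text
[-0.00576751 -0.3107033 ]
red top 263 [410, 253, 15, 29] world [ 0.422 -0.342] rack [-0.179 -0.353]
red scene 102 [180, 150, 10, 16] world [ 0.413 -0.343] rack [-0.188 -0.353]
yellow top 613 [235, 191, 28, 28] world [0.578 0.1  ] rack [-0.001  0.081]
yellow scene 460 [303, 216, 26, 22] world [0.572 0.097] rack [-0.007  0.078]
yellow scene 103 [300, 236, 31, 11] world [0.622 0.106] rack [0.043 0.084]
green scene 351 [197, 203, 24, 19] world [ 0.594 -0.204] rack [-0.    -0.224]
t 19.83 at [ 0.5972 -0.2924  0.022 ] shift [2.122e-01 1.600e-03 2.000e-04] turn [-0.02 -0.01  0.01] F [ 0.9 -0.1 -0.3] w 0.598
```

servo_tool(motion=[[[0.015,0.001,0,0,0,0,0.6],[0.028,0.001,0,0,0,0,0.6],[0.04,0.001,0,0,0,0,0.6],[0.052,0.001,0,0,0,0,0.6],[0.065,0.001,0,0,0,0,0.6],[0.078,0.001,0,0,0,0,0.6],[0.091,0.001,0,0,0,0,0.6],[0.104,0.001,0,0,0,0,0.6],[0.117,0.001,0,0,0,0,0.6],[0.13,0.001,0,0,0,0,0.6],[0.143,0.001,0,0,0,0,0.6],[0.156,0.001,0,0,0,0,0.6],[0.169,0.001,-0.001,0,0,0,0.6],[0.182,0.001,-0.002,0,0,0,0.6],[0.195,0.001,-0.003,0,0,0,0.6],[0.208,0.001,-0.004,0,0,0,0.6],[0.221,0.001,-0.004,0,0,0,0.6],[0.234,0.001,-0.004,0,0,0,0.6],[0.247,0.001,-0.004,0,0,0,0.6],[0.257,0.001,-0.004,0,0,0,0.6]]])

```text
t: 21.5
eef_pos: [0.5852, -0.0343, 0.0266]
tool_rot: [0.0, 0.688, 0.726, 0.0]
contact_force: [-0.6, -2.8, 2.1]
gripper_width: 0.599
grasp_force: 1.6
```

Run:
```python
from h import *
print(w2r(bot.get_obs()["eef_pos"]));tins();plan(*r2w(-.0,.03),.026)
```

```text
[-0.00054016 -0.05387187]
red top 689 [410, 252, 30, 30] world [ 0.426 -0.362] rack [-0.176 -0.373]
red scene 371 [165, 150, 25, 19] world [ 0.425 -0.363] rack [-0.177 -0.374]
red scene 201 [165, 164, 28, 16] world [ 0.479 -0.332] rack [-0.122 -0.346]
yellow top 616 [234, 191, 28, 28] world [0.578 0.103] rack [-0.001  0.083]
yellow scene 460 [305, 216, 27, 22] world [0.571 0.102] rack [-0.008  0.083]
yellow scene 110 [301, 234, 30, 14] world [0.622 0.106] rack [0.043 0.084]
green scene 384 [273, 213, 26, 19] world [0.576 0.013] rack [-0.007 -0.006]
t 21.6 at [ 0.585  -0.0325  0.0264] shift [0.0821 0.0011 0.0006] turn [ 0.   -0.02  0.07] F [ 0.9 -0.7  0.5] w 0.602
```

servo_tool(motion=[[[0.01,0.001,0,0,0,0,0.6],[0.02,0.001,0,0,0,0,0.6],[0.03,0.001,0,0,0,0,0.6],[0.04,0.001,0,0,0,0,0.6],[0.05,0.001,0,0,0,0,0.6],[0.06,0.001,0,0,0,0,0.6],[0.07,0.001,0,0,0,0,0.6],[0.078,0.001,0,0,0,0,0.6],[0.082,0.001,0,0,0,0,0.6],[0.082,0.001,0,0,0,0,0.6]]])

```text
t: 22.43
eef_pos: [0.5814, 0.0483, 0.0263]
tool_rot: [-0.001, 0.687, 0.726, 0.001]
contact_force: [0.1, -0.0, -0.7]
gripper_width: 0.598
grasp_force: 0.0
```

Run:
```python
from h import *
print(w2r(bot.get_obs()["eef_pos"]));tins();plan(*r2w(-.177-.07,-.374),.15,yaw=YAW)
```

```text
[-0.00012853  0.02882468]
red top 688 [410, 252, 30, 30] world [ 0.426 -0.362] rack [-0.176 -0.373]
red scene 377 [164, 150, 26, 20] world [ 0.425 -0.363] rack [-0.177 -0.374]
red scene 203 [165, 164, 28, 16] world [ 0.479 -0.333] rack [-0.122 -0.347]
yellow top 602 [202, 192, 27, 28] world [0.573 0.188] rack [-0.001  0.168]
yellow scene 465 [335, 220, 27, 23] world [0.567 0.183] rack [-0.008  0.165]
green scene 390 [303, 217, 25, 20] world [0.573 0.095] rack [-0.007  0.076]
t 22.53 at [0.5818 0.0469 0.0264] shift [-0.4004 -0.2486 -0.1241] turn [-0.000e+00 -1.000e-02  1.804e+01] F [-0.1  0.1 -0.8] w 0.6
```

servo_tool(motion=[[[-0.01,0,-0.04,0,0,0,0.6],[-0.02,0,-0.08,0,0,0,0.6],[-0.04,-0.01,-0.12,0,0,0,0.6],[-0.07,-0.03,-0.124,0,0,1.2,0.6],[-0.1,-0.05,-0.124,0,0,2.6,0.6],[-0.13,-0.07,-0.124,0,0,4,0.6],[-0.16,-0.09,-0.124,0,0,5.4,0.6],[-0.19,-0.11,-0.124,0,0,6.8,0.6],[-0.22,-0.13,-0.124,0,0,8.2,0.6],[-0.25,-0.15,-0.124,0,0,9.6,0.6],[-0.28,-0.17,-0.124,0,0,11,0.6],[-0.31,-0.19,-0.124,0,0,12.4,0.6],[-0.34,-0.21,-0.124,0,0,13.8,0.6],[-0.37,-0.23,-0.124,0,0,15.2,0.6],[-0.401,-0.249,-0.124,0,0,16.6,0.6],[-0.401,-0.249,-0.124,0,0,18,0.6],[-0.401,-0.249,-0.124,0,0,18,0.6],[-0.401,-0.249,-0.124,0,0,18,0.6]]])

```text
t: 24.03
eef_pos: [0.3545, -0.3675, 0.1503]
tool_rot: [-0.0, 1.0, 0.028, 0.0]
contact_force: [-0.1, 1.1, -0.3]
gripper_width: 0.6
grasp_force: 0.0
```

Run:
```python
from h import *
print(w2r(bot.get_obs()["eef_pos"]));tins();plan(*r2w(-.177-.07,-.374),.022,yaw=YAW)
```

```text
[-0.24759802 -0.37503109]
red top 689 [410, 252, 30, 30] world [ 0.426 -0.362] rack [-0.176 -0.373]
red scene 371 [165, 150, 25, 19] world [ 0.425 -0.363] rack [-0.177 -0.374]
red scene 200 [165, 164, 28, 16] world [ 0.479 -0.332] rack [-0.122 -0.346]
yellow top 606 [202, 192, 27, 28] world [0.573 0.188] rack [-0.001  0.168]
yellow scene 461 [335, 220, 27, 23] world [0.566 0.184] rack [-0.008  0.165]
green scene 387 [303, 217, 25, 20] world [0.572 0.095] rack [-0.007  0.076]
t 24.13 at [ 0.3551 -0.3666  0.1503] shift [-2.000e-04 -1.000e-04  1.283e-01] turn [-0.01 -0.01  0.09] F [ 0.2  0.2 -0. ] w 0.602
```

servo_tool(motion=[[[0,0,0.04,0,0,0,0.6],[0,0,0.08,0,0,0,0.6],[0,0,0.115,0,0,0,0.6],[0,0,0.128,0,0,0,0.6],[0.01,0,0.128,0,0,0,0.6],[0.022,0,0.128,0,0,0,0.6],[0.035,0,0.128,0,0,0,0.6],[0.049,0,0.128,0,0,0,0.6],[0.063,0,0.128,0,0,0,0.6],[0.077,0,0.128,0,0,0,0.6],[0.091,0,0.128,0,0,0,0.6],[0.105,0,0.128,0,0,0,0.6],[0.119,0,0.128,0,0,0,0.6],[0.133,0,0.128,0,0,0,0.6],[0.147,0,0.128,0,0,0,0.6],[0.161,0,0.128,0,0,0,0.6],[0.174,0,0.128,0,0,0,0.6],[0.185,0,0.128,0,0,0,0.6],[0.193,0,0.128,0,0,0,0.6],[0.199,0,0.128,0,0,0,0.6]]])

```text
t: 25.8
eef_pos: [0.5542, -0.3568, 0.0224]
tool_rot: [0.0, 1.0, 0.027, 0.0]
contact_force: [-2.2, 0.0, 1.7]
gripper_width: 0.603
grasp_force: 1.4
```

Run:
```python
from h import *
print(w2r(bot.get_obs()["eef_pos"]));tins();plan(*r2w(-.003,-.46),.16)
```

```text
[-0.04758019 -0.37443122]
red top 491 [407, 185, 29, 26] world [ 0.609 -0.347] rack [ 0.007 -0.367]
red scene 451 [144, 194, 27, 21] world [ 0.602 -0.354] rack [-0.    -0.374]
red scene 203 [146, 208, 30, 18] world [ 0.649 -0.32 ] rack [ 0.049 -0.342]
yellow top 605 [202, 192, 27, 28] world [0.573 0.187] rack [-0.001  0.168]
yellow scene 464 [335, 220, 27, 23] world [0.566 0.184] rack [-0.009  0.165]
green scene 388 [303, 217, 25, 20] world [0.573 0.095] rack [-0.007  0.076]
t 25.9 at [ 0.5545 -0.3568  0.0223] shift [ 0.0442  0.0858 -0.1376] turn [ 1.000e-02 -1.000e-02 -1.796e+01] F [0.4 0.  0.1] w 0.596
```

Same relocation as before, behind red.

servo_tool(motion=[[[-0.015,0,0,0,0,0,0.6],[-0.02,0,-0.03,0,0,0,0.6],[-0.02,0,-0.07,0,0,-1.3,0.6],[-0.02,0.01,-0.1,0,0,-2.7,0.6],[-0.01,0.02,-0.11,0,0,-4.1,0.6],[0,0.03,-0.11,0,0,-5.5,0.6],[0.01,0.04,-0.11,0,0,-6.9,0.6],[0.02,0.05,-0.11,0,0,-8.3,0.6],[0.03,0.06,-0.11,0,0,-9.7,0.6],[0.04,0.07,-0.11,0,0,-11.1,0.6],[0.047,0.08,-0.11,0,0,-12.5,0.6],[0.047,0.09,-0.11,0,0,-13.9,0.6],[0.047,0.09,-0.11,0,0,-15.3,0.6],[0.047,0.09,-0.11,0,0,-16.7,0.6],[0.047,0.09,-0.11,0,0,-18,0.6],[0.047,0.09,-0.11,0,0,-18,0.6],[0.047,0.09,-0.07,0,0,-18,0.6],[0.047,0.09,-0.03,0,0,-18,0.6],[0.047,0.09,0,0,0,-18,0.6],[0.047,0.09,0,0,0,-18,0.6]]])

```text
t: 27.57
eef_pos: [0.5996, -0.4418, 0.0145]
tool_rot: [-0.006, 0.689, 0.725, -0.001]
contact_force: [-1.0, 0.2, -1.1]
gripper_width: 0.602
grasp_force: 0.0
```

Run:
```python
from h import *
print(w2r(bot.get_obs()["eef_pos"]));tins();plan(*r2w(-.0,-.2),.022)
```

```text
[-0.00655096 -0.46159284]
red top 674 [407, 185, 29, 29] world [ 0.603 -0.352] rack [ 0.001 -0.372]
red scene 448 [144, 194, 27, 21] world [ 0.602 -0.354] rack [ 0.    -0.374]
red scene 206 [146, 208, 30, 18] world [ 0.649 -0.32 ] rack [ 0.049 -0.342]
yellow top 605 [202, 192, 27, 28] world [0.573 0.188] rack [-0.001  0.168]
yellow scene 462 [335, 220, 27, 23] world [0.566 0.184] rack [-0.008  0.165]
green scene 388 [303, 217, 25, 20] world [0.572 0.095] rack [-0.007  0.076]
t 27.67 at [ 0.6041 -0.4442  0.0217] shift [2.642e-01 2.400e-03 1.000e-04] turn [-0.02 -0.01  0.01] F [ 0.6 -0.8  1. ] w 0.599
```

servo_tool(motion=[[[0.015,0.001,0,0,0,0,0.6],[0.028,0.002,0,0,0,0,0.6],[0.04,0.002,0,0,0,0,0.6],[0.052,0.002,0,0,0,0,0.6],[0.065,0.002,0,0,0,0,0.6],[0.079,0.002,0,0,0,0,0.6],[0.093,0.002,0,0,0,0,0.6],[0.107,0.002,0,0,0,0,0.6],[0.121,0.002,0,0,0,0,0.6],[0.135,0.002,0,0,0,0,0.6],[0.149,0.002,0,0,0,0,0.6],[0.163,0.002,0,0,0,0,0.6],[0.177,0.002,0,0,0,0,0.6],[0.191,0.002,0,0,0,0,0.6],[0.205,0.002,0,0,0,0,0.6],[0.219,0.002,0,0,0,0,0.6],[0.233,0.002,0,0,0,0,0.6],[0.245,0.002,0,0,0,0,0.6],[0.255,0.002,0,0,0,0,0.6],[0.264,0.002,0,0,0,0,0.6]]])

```text
t: 29.33
eef_pos: [0.5926, -0.1795, 0.0223]
tool_rot: [-0.0, 0.688, 0.726, -0.0]
contact_force: [0.6, -2.8, 1.2]
gripper_width: 0.599
grasp_force: 1.4
```

Run:
```python
from h import *
print(w2r(bot.get_obs()["eef_pos"]));tins();plan(*r2w(-.0,.03),.026)
```

```text
[-0.00038378 -0.19920366]
red top 611 [323, 187, 28, 30] world [ 0.59  -0.128] rack [-0.    -0.148]
red scene 476 [221, 205, 28, 23] world [ 0.59  -0.131] rack [-0.   -0.15]
red scene 193 [221, 222, 30, 16] world [ 0.641 -0.109] rack [ 0.052 -0.132]
yellow top 607 [202, 191, 27, 29] world [0.573 0.188] rack [-0.001  0.169]
yellow scene 463 [335, 220, 26, 23] world [0.567 0.183] rack [-0.008  0.165]
green scene 386 [303, 217, 25, 20] world [0.572 0.095] rack [-0.007  0.076]
t 29.43 at [ 0.5926 -0.1779  0.0221] shift [ 0.2277  0.0016 -0.0035] turn [-0.01 -0.02  0.06] F [ 0.2  0.3 -0.2] w 0.6
```

servo_tool(motion=[[[0.012,0,0,0,0,0,0.6],[0.024,0,0,0,0,0,0.6],[0.036,0,0,0,0,0,0.6],[0.048,0,0,0,0,0,0.6],[0.06,0,0,0,0,0,0.6],[0.072,0,0,0,0,0,0.6],[0.084,0,-0.001,0,0,0,0.6],[0.096,0,-0.002,0,0,0,0.6],[0.108,0,-0.003,0,0,0,0.6],[0.12,0.001,-0.004,0,0,0,0.6],[0.132,0.001,-0.004,0,0,0,0.6],[0.144,0.001,-0.004,0,0,0,0.6],[0.156,0.001,-0.004,0,0,0,0.6],[0.168,0.001,-0.004,0,0,0,0.6],[0.18,0.001,-0.004,0,0,0,0.6],[0.192,0.001,-0.004,0,0,0,0.6],[0.204,0.001,-0.004,0,0,0,0.6],[0.215,0.001,-0.004,0,0,0,0.6],[0.223,0.001,-0.004,0,0,0,0.6],[0.23,0.001,-0.004,0,0,0,0.6]]])

```text
t: 31.1
eef_pos: [0.5817, 0.0486, 0.0266]
tool_rot: [0.001, 0.688, 0.725, -0.001]
contact_force: [0.3, -6.7, 4.2]
gripper_width: 0.601
grasp_force: 3.6
```

Run:
```python
from h import *
print(w2r(bot.get_obs()["eef_pos"]));c,s=tins();plan(*r2w(-.105,.0),.17)
cv2.imwrite("pics/t4.png",cv2.resize(c["img"][120:320,120:420,::-1],None,fx=2.6,fy=2.6))
```

```text
[0.00011278 0.02911372]
red top 186 [236, 195, 16, 24] world [0.569 0.119] rack [-0.009  0.1  ]
red scene 499 [302, 216, 28, 23] world [0.573 0.096] rack [-0.006  0.077]
red scene 135 [301, 237, 30, 11] world [0.622 0.108] rack [0.044 0.087]
yellow top 624 [169, 193, 28, 29] world [0.567 0.275] rack [-0.003  0.256]
yellow scene 478 [367, 225, 28, 23] world [0.561 0.274] rack [-0.01   0.255]
yellow scene 123 [362, 241, 31, 16] world [0.613 0.263] rack [0.042 0.242]
green scene 392 [336, 222, 25, 20] world [0.567 0.185] rack [-0.007  0.166]
t 31.2 at [0.5816 0.0503 0.0265] shift [-0.0304 -0.1052 -0.1435] turn [ 0.01 -0.    0.05] F [ 0.8 -1.6 -0.8] w 0.602
```

View pics/t4.png

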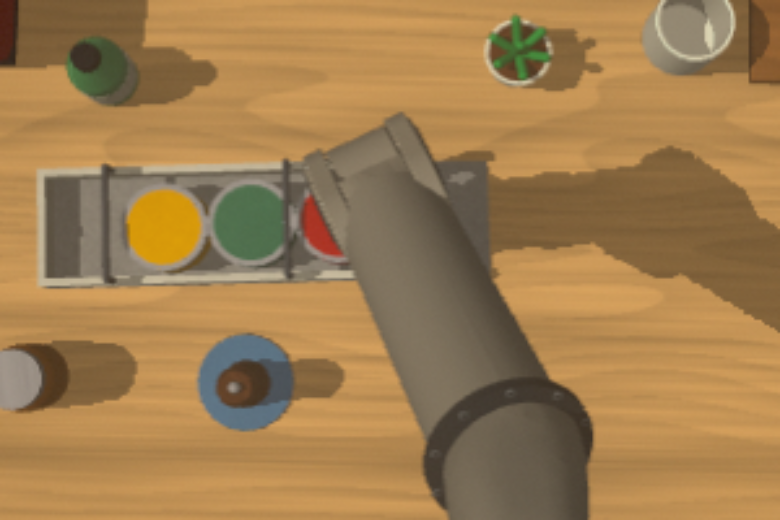

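All three tins sit in the lane: yellow (166,227), green (250,222), red around (340,225). The mill is on the coaster at (240,382). Now the gate is to be shut.

servo_tool(motion=[[[-0.01,0,0,0,0,0,0.6],[-0.015,0,-0.04,0,0,0,0.6],[-0.02,0,-0.08,0,0,0,0.6],[-0.025,0,-0.11,0,0,0,0.6],[-0.028,-0.03,-0.12,0,0,0,0.6],[-0.028,-0.065,-0.12,0,0,0,0.6],[-0.028,-0.095,-0.12,0,0,0,0.6],[-0.028,-0.105,-0.12,0,0,0,0.6],[-0.028,-0.105,-0.12,0,0,0,0.6],[-0.028,-0.105,-0.09,0,0,0,0.6],[-0.028,-0.105,-0.06,0,0,0,0.6],[-0.028,-0.105,-0.038,0,0,0,0.6],[-0.028,-0.105,-0.038,0,0,0,0.6],[-0.028,-0.105,-0.038,0,0,0,0.1],[-0.028,-0.105,-0.038,0,0,0,0.1],[-0.028,-0.105,-0.038,0,0,0,0.1],[-0.028,-0.105,-0.038,0,0,0,0.1],[-0.028,-0.105,-0.038,0,0,0,0.1],[-0.028,-0.105,-0.038,0,0,0,0.1]]])

```text
t: 32.78
eef_pos: [0.4796, 0.0157, 0.0655]
tool_rot: [0.001, 0.688, 0.726, 0.001]
contact_force: [1.2, 1.5, 5.0]
gripper_width: 0.252
grasp_force: 24.7
```

Run:
```python
from h import *
print(w2r(bot.get_obs()["eef_pos"]));plan(*r2w(-.0,.001),.065)
```

```text
[-0.10347324  0.00133862]
t 32.78 at [0.4796 0.0157 0.0655] shift [-0.0006  0.1035  0.0009] turn [ 0.04 -0.    0.03] F [1.2 1.5 5. ] w 0.252
```

servo_tool(motion=[[[0,0.01,0,0,0,0,0.1],[0,0.02,0,0,0,0,0.1],[0,0.03,0,0,0,0,0.1],[0,0.04,0,0,0,0,0.1],[0,0.05,0,0,0,0,0.1],[0,0.06,0,0,0,0,0.1],[0,0.07,0,0,0,0,0.1],[0,0.08,0,0,0,0,0.1],[0,0.09,0,0,0,0,0.1],[0,0.098,0,0,0,0,0.1],[0,0.103,0,0,0,0,0.1],[0,0.106,0,0,0,0,0.1],[0,0.107,0,0,0,0,0.1],[0,0.107,0,0,0,0,0.1]]])

```text
t: 33.95
eef_pos: [0.5836, 0.0207, 0.0655]
tool_rot: [-0.001, 0.688, 0.725, -0.002]
contact_force: [-7.6, -1.1, 14.1]
gripper_width: 0.248
grasp_force: 25.8
```

Run:
```python
from h import *
print(w2r(bot.get_obs()["eef_pos"]))
```

```text
[0.00068311 0.00114097]
```

servo_tool(motion=[[[0,0.002,0,0,0,0,0.1],[0,0.003,0,0,0,0,0.1],[0,0.003,0,0,0,0,0.1]]])

```text
t: 34.2
eef_pos: [0.5837, 0.0207, 0.0654]
tool_rot: [-0.002, 0.688, 0.726, -0.004]
contact_force: [-16.7, -0.9, 23.0]
gripper_width: 0.253
grasp_force: 26.7
```

servo_tool(motion=[[[0,0,0,0,0,0,0.35],[0,-0.002,0,0,0,0,0.55],[0,-0.003,0,0,0,0,0.6],[0,-0.003,-0.03,0,0,0,0.6],[0,-0.003,-0.07,0,0,0,0.6],[-0.03,-0.003,-0.11,0,0,0,0.6],[-0.07,-0.003,-0.14,0,0,0,0.6],[-0.11,-0.003,-0.15,0,0,0,0.6],[-0.15,-0.003,-0.15,0,0,0,0.6],[-0.19,-0.003,-0.15,0,0,0,0.6],[-0.23,-0.003,-0.15,0,0,0,0.6],[-0.25,-0.003,-0.15,0,0,0,0.6],[-0.25,-0.003,-0.15,0,0,0,0.6],[-0.25,-0.003,-0.15,0,0,0,0.6]]])

```text
t: 35.37
eef_pos: [0.5975, -0.2313, 0.2137]
tool_rot: [-0.0, 0.69, 0.724, -0.0]
contact_force: [-0.4, 1.5, 0.0]
gripper_width: 0.6
grasp_force: 0.0
```

Run:
```python
from h import *
c,s=tins()
B=[b for b in blobs(c,"orange",15) if abs(b[1][0]-281)<12 and abs(b[1][1]-206)<25]
for b in B: print("grip",b[0],b[1],w2r(px2w(c,b[1],.08)[0]))
a=cv2.resize(c["img"][120:300,120:330],None,fx=3.5,fy=3.5)
cv2.imwrite("pics/t5.png",a[...,::-1][:600])
```

```text
red top 672 [235, 189, 29, 30] world [0.58 0.1 ] rack [0.001 0.08 ]
red scene 495 [302, 216, 28, 23] world [0.573 0.096] rack [-0.006  0.077]
red scene 146 [299, 234, 32, 14] world [0.622 0.104] rack [0.043 0.083]
yellow top 628 [168, 193, 28, 29] world [0.567 0.277] rack [-0.003  0.258]
yellow scene 474 [368, 225, 27, 23] world [0.561 0.274] rack [-0.01   0.255]
yellow scene 123 [362, 241, 31, 17] world [0.613 0.265] rack [0.042 0.243]
green scene 393 [336, 222, 25, 20] world [0.567 0.185] rack [-0.007  0.166]
grip 64 [279.96875  202.078125] [ 0.00046592 -0.0009684 ]
```

View pics/t5.png

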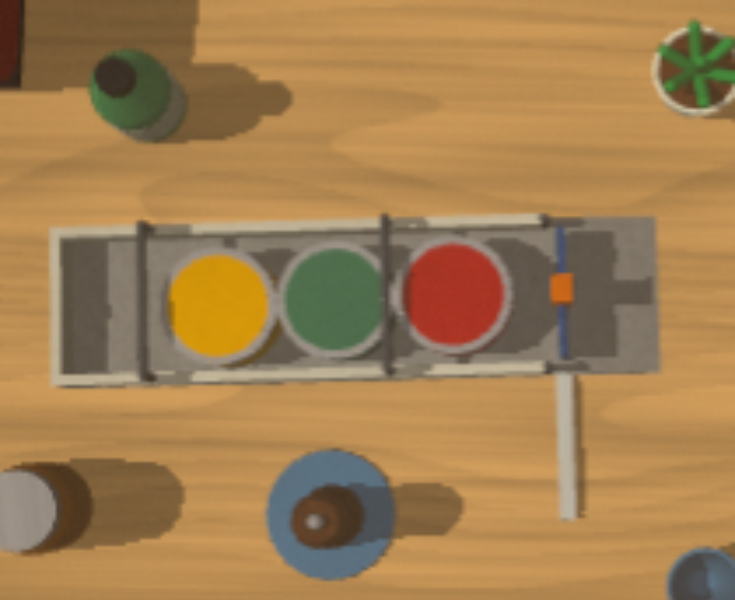

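The gate's grip at (562,288) is on the centre line, so the gate is shut. The three tins are in the lane, and the mill is upright in the middle of the coaster. Handing in.

```bash
python3 -c "
from station import bot
print(bot.hand_in())"
```

```text
the job is handed in; nothing more can be done
None
```

I handed the job in at about 35 s with the mill upright on its coaster, the red, green and yellow tins in the lane (no blue tin was there), and the gate pushed to its shut stop; the hand-in returned no verdict.

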